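Clamp the filter dish and set the suction stopcock

ROBOT

A 6-joint arm with a two-finger parallel gripper is mounted at the origin on a cart in front of the work surface, level with it; the furniture and walls round the work are solid. World frame = base frame: x ahead of the robot, y to its left, z up, the work surface at z = 0. Lengths are in m, angles in rad, forces in N, time in s.
With the tool pointing down it reaches from about 0.325 to 0.9 m from the base axis. Payload 6.1 kg.
Tool frame: the origin (TCP) lies midway between the tips of the shut fingers; the grasp point (between the pads) lies 19 mm behind it; x points along the fingers, y is the direction in which the jaws open and shut, and the axes are right-handed (so a half turn about x gives the same grasp; the last joint's range is limited). The gripper opens to 85 mm and grips with 20 to 120 N. Pads are 22 mm wide; open, the fingers measure 114 mm over their backs; the gripper's body (76 mm by 85 mm) begins 54 mm behind the grasp point. The pads swing forward as they close: fully open they stand 13 mm farther back than shut.
Start: joints at [-1.358, 0.22, 1.526, -0, 1.395, -0.126], TCP at [0.208, -0.589, 0.231] pointing down, gripper open.
Joint ranges: [-2.98, 2.98], [-0.91, 2.08], [0.09, 2.57], [-1.24, 4.39], [0.2, 2.65], [-2.68, 2.68]. Speed limits (rad/s): [2.57, 2.57, 3.01, 3.14, 3.14, 3.14].

INTERFACE

Orientations are given as [roll, pitch, yaw] about the fixed x, y, z axes, in that order (R = Rz(yaw) Ry(pitch) Rx(roll)).
In Python, from plant import movep, move_l, set_joints, gripper_to, hold, inverse_kinematics, observe, get_image, get_calibration, Unreachable, job_done gives the robot as it stands. Calls block until the motion is done:
- movep(position, orientation): joint-space move of the TCP to a pose.
- move_l(position, feed=0.15, rotation=None, max_force=None): straight line of the TCP; rotation=None keeps the orientation; feed is the mean speed in m/s. With max_force (N) it stops when the force on the tool has changed by that much, and returns True; else False.
- set_joints(angles): joint-space move.
- gripper_to(opening, f_grip=None): finger opening in m; f_grip is the grip in N (None keeps the last); returns when the fingers have stopped.
- hold(seconds).
- inverse_kinematics(position, orientation): joint angles nearest the present ones, or None.
- observe(): the state.
- get_image(name): name is "scene" or "top" or "wrist"; returns (picture, depth): 400x640x3 uint8, red, green, blue; 400x640 float32, m along the optical axis (not along the pixel's ray), 0 where there is no reading.
- get_calibration(name): a dict with "intrinsics" (3x3 intrinsics, pixels), "world_from_camera" (4x4, takes a point from camera to world coordinates). Camera axes: x right, y down, z forward; pixel columns grow to the right and rows downward; lengths in m; the calibration is good to about 2 mm. A picture is of the moment at which its call begins: read the wrist's pose just before it. get_calibration takes no time and is no camera call; for the wrist camera it gives the pose at the moment of the call.
A pose or a line that the arm cannot do raises Unreachable and nothing moves.
- job_done(): hands the job in, once; it reports no verdict.
The state is a dict: "time_s": time; "q": joint angles; "joint_velocities": joint speeds; "joint_torque": joint torques, N m; "eef_pos": TCP position; "tcp_rot": TCP orientation; "ft_force": force on the tool from outside, world axes, zero at the start; "torque": the same for the moment, N m; "opening": finger opening in m.
Only numpy, scipy, OpenCV 4.12 (cv2) and the standard library are available. Lean on these libraries where they do the work, as an engineer would, in place of code of your own. Each camera call takes 0.05 s, during which the arm holds its last target.

TASK

Get the filter dish on the clamping stand ready for suction: slide the dish carriage fully home under the clamp, then press the sprung clamp arm down until the catch holds it down by itself. After that, turn the stopcock handle until its nose points at the dark steel setting tab on the dial rim, and let go. Leave the pot, the timer and the beaker standing nearby where they are.

Things in the scene. Friction and masses are not known exactly. Their poses are not given: they have to be found in the camera images.
- stand: Fixed clamping stand: aluminium base plate 225 mm (stand x) by 360 mm (stand y), 12 mm thick. Its origin is on the bench top; stand x points away from the robot, stand y to the robot's left, z up; it may be yawed. The plate reaches from x -110 to 115 mm and y -230 to 130 mm in this frame. From left (+y) to right (-y) it carries the carriage, the clamp arm (at y = -40 mm) and the stopcock.
- carriage (a joint): Slide of the dish carriage (white 100 x 100 mm plate with a 90 mm petri dish on it), in m: 0 = fully drawn out to stand +y, 0.110 = home against its stop with the dish centred under the clamp head (travel towards stand -y). Needs about 3 N to move and stays where it is left.
- carriage_lug (a point): Centre of width, 11 mm below the top, of the upright black lug at the outer (+y) end of the carriage by which it is pushed or pinched: 50 mm wide (stand x), 12 mm thick (stand y), its top 75 mm and its lower edge 23 mm above the bench. The point moves with the carriage; it is on the lug's middle plane, so the outer face lies 6 mm further out in stand +y.
- clamp_arm (a joint): Angle of the steel clamp arm, rad: 0 = raised (24 degrees up towards the robot), 0.42 = level, where a sprung catch (dark steel hook right of the arm) holds its side pin; 0.48 = bottom stop. Press slightly beyond 0.42 (0.45 or more) for the catch to snap in. A spring pushes it up: 5 N at the pad when raised, 10 N when down, briefly more as the pin meets the catch. Let go unlatched, it springs up.
- press_pad (a point): Middle of the upper face of the black 50 x 50 mm press pad at the robot-side end of the clamp arm, 185 mm from the hinge. It swings down about point clamp_pivot; pad top about 178 mm above the bench when raised, about 100 mm when latched. Press it from above.
- clamp_pivot (a point): Hinge axis of the clamp arm (runs along stand y), 85 mm above the bench, at the far end of the arm.
- valve (a joint): Angle of the stopcock handle, rad: 0 = shut, nose to stand +x (away from the robot); grows clockwise seen from above, up to 1.57 (nose to stand -y). Stiff (0.08 N m), stays where it is left.
- valve_grip (a point): Point on the vertical stopcock axis at the height to grip the handle. The handle is a black bar 14 mm wide and 22 mm high, its top 87 mm above the bench and its underside 18 mm above the dial; it reaches 29 mm back and 50 mm to its nose from the axis. The x axis of this point points along the handle to the nose.
- valve_nose (a point): Tip of the handle's narrow nose, 50 mm from the axis.
- setting_tab (a joint): Angle of the dark steel setting tab on the dial, counted like the stopcock angle (same axis, zero and direction): the opening that the handle is to be set to. The tab is locked.
- tab_mark (a point): On top of the setting tab (dark steel, 26 mm radially by 14 mm, 8 mm high, standing out over the rim of the 120 mm aluminium dial, with a small screw), 56 mm from the stopcock axis. The point's x axis points outward from the axis through the tab.
- salt_pot_mid (a point): Bystander: white pot with a yellow ribbed cap, 52 mm wide, 82 mm high; point at its centre.
- blue_timer_mid (a point): Bystander: flat blue timer 62 x 62 x 18 mm; point at its centre.
- beaker_mid (a point): Bystander: clear beaker 63 mm wide, 75 mm high; point at its centre.
There are look-alikes about, which are no part of the job. There is more than one size of the part that bears blue_timer_mid; the job needs the largest.

How it is judged:
By the outcome, as a careful person would: the job done as asked, in the order asked, and still so for the second after the job is handed in, with the robot touching nothing.
It also fails if it takes over 64 s, if anything falls off the work surface, if the arm or the gripper's body presses on something with over 40 N, if the wrist force passes 120 N, or if a joint passes its speed limit or range.

## Working session

There is one attempt and no reset: what is moved stays moved. The work goes in short steps, each a Python script; the robot and the scene stay as the last script left them, time stands still between calls to the robot, and variables do not carry over. Pictures are saved under pics/ and viewed, and the job is handed in when it is done.

```bash
ls; mkdir -p pics; python3 - <<'E'
from plant import *
import cv2,numpy as np
for n in ["scene","top","wrist"]:
    c=get_calibration(n);p,d=get_image(n)
    cv2.imwrite(f"pics/{n}0.png",p[:,:,::-1]); np.savez(f"{n}0.npz",p=p,d=d,K=c["intrinsics"],T=c["world_from_camera"])
    print(n,np.round(c["intrinsics"],1).tolist(),np.round(c["world_from_camera"],3).tolist(),(d>0).mean())
print(observe())
E
```

```text
pics
scene [[502.3, 0.0, 325.4], [0.0, 502.3, 200.6], [0.0, 0.0, 1.0]] [[0.761, -0.307, 0.572, -0.539], [-0.649, -0.381, 0.659, -1.228], [0.016, -0.872, -0.489, 1.036], [0.0, 0.0, 0.0, 1.0]] 0.995953125
top [[468.1, 0.0, 316.2], [0.0, 468.1, 195.2], [0.0, 0.0, 1.0]] [[0.002, -0.983, 0.182, 0.241], [-1.0, -0.001, 0.007, 0.007], [-0.006, -0.182, -0.983, 1.537], [0.0, 0.0, 0.0, 1.0]] 0.9958125
wrist [[305.3, 0.0, 321.6], [0.0, 305.3, 197.5], [0.0, 0.0, 1.0]] [[0.332, -0.908, -0.254, 0.271], [-0.943, -0.32, -0.088, -0.567], [-0.002, 0.269, -0.963, 0.372], [0.0, 0.0, 0.0, 1.0]] 0.99597265625
{'time_s': 0.15, 'q': array([-1.35810716e+00,  2.21053389e-01,  1.52736600e+00, -1.92419522e-05,
        1.39471044e+00, -1.26080104e-01]), 'joint_velocities': array([ 0.00106986, -0.00163669, -0.00457288,  0.00050567, -0.00040655,
       -0.00082969]), 'joint_torque': array([ 2.94634265e-03, -4.97483468e+01, -3.89904428e+01,  1.00996735e-04,
        7.06502498e-03,  4.51975370e-05]), 'eef_pos': array([ 0.20760458, -0.58900639,  0.23043598]), 'tcp_rot': array([-1.68455623,  1.56925904,  1.79580908]), 'ft_force': array([-0.01746693, -0.79697658, -0.00750113]), 'torque': array([-0.00454739,  0.02257707, -0.05640799]), 'opening': 0.08548977181418158}
```

View pics/scene0.png

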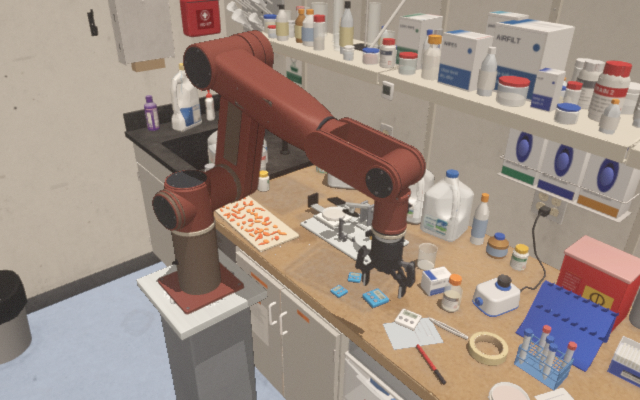

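View pics/top0.png

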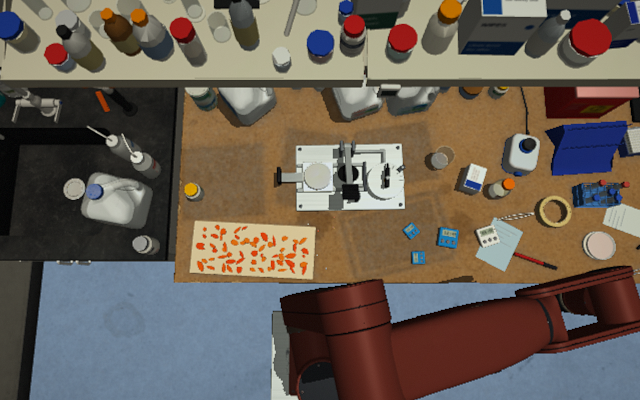

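```bash
cat > h.py <<'E'
import numpy as np,cv2
def load(n):
    z=np.load(n+".npz"); return z["p"],z["d"],z["K"],z["T"]
def ray(K,T,u,v):
    d=T[:3,:3]@np.array([(u-K[0,2])/K[0,0],(v-K[1,2])/K[1,1],1.]); return T[:3,3],d
def onz(K,T,u,v,z):
    o,d=ray(K,T,u,v); return o+d*(z-o[2])/d[2]
def cloud(d,K,T):
    v,u=np.mgrid[:d.shape[0],:d.shape[1]]
    P=np.stack([(u-K[0,2])/K[0,0]*d,(v-K[1,2])/K[1,1]*d,d],-1)
    W=P@T[:3,:3].T+T[:3,3]; W[d<=0]=np.nan; return W
def proj(K,T,P):
    c=T[:3,:3].T@(np.asarray(P)-T[:3,3]); return K[:2,:2]@(c[:2]/c[2])+K[:2,2]
E
python3 - <<'E'
from h import *
p,d,K,T=load("top0")
cv2.imwrite("pics/top0c.png",cv2.resize(p[130:220,270:420,::-1],None,fx=5.3,fy=5.3,interpolation=cv2.INTER_CUBIC))
W=cloud(d,K,T)
for n,u,v in [("plate",300,205),("plate2",402,148),("shelf",250,60),("shelfedge",250,80),("bench",350,260),("lug",279,177),("dish",317,176),("pad",350,191),("dial",370,180),("timer",448,237),("pot",192,190),("beaker",440,158),("bottle",350,100)]:
    print(n,np.round(W[v,u],3))
p,d,K,T=load("scene0")
cv2.imwrite("pics/scene0c.png",cv2.resize(p[180:270,290:400,::-1],None,fx=6,fy=6,interpolation=cv2.INTER_CUBIC))
E
```

```text
plate [0.488 0.071 0.024]
plate2 [ 0.688 -0.273  0.003]
shelf [0.712 0.157 0.596]
shelfedge [0.666 0.156 0.595]
bench [ 0.311 -0.093 -0.   ]
lug [0.571 0.137 0.07 ]
dish [0.578 0.015 0.054]
pad [ 0.506 -0.084  0.174]
dial [ 0.568 -0.158  0.042]
timer [ 0.385 -0.41   0.017]
pot [0.526 0.412 0.08 ]
beaker [ 0.653 -0.401 -0.001]
bottle [ 0.791 -0.087  0.172]
```

View pics/top0c.png

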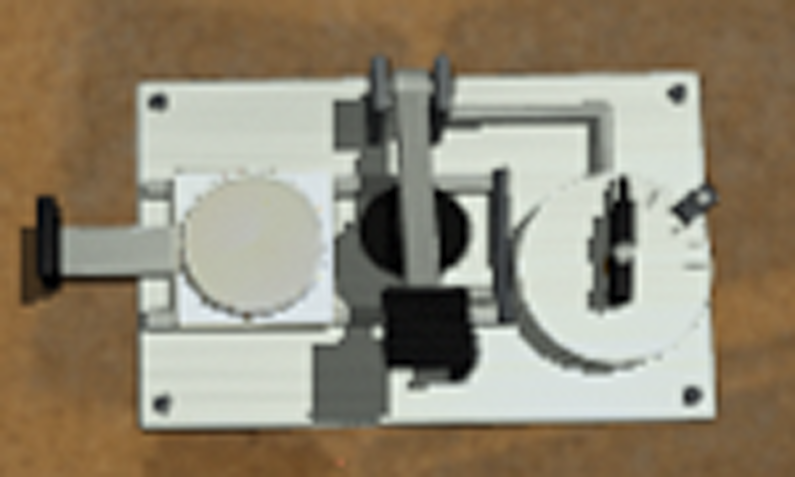

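View pics/scene0c.png

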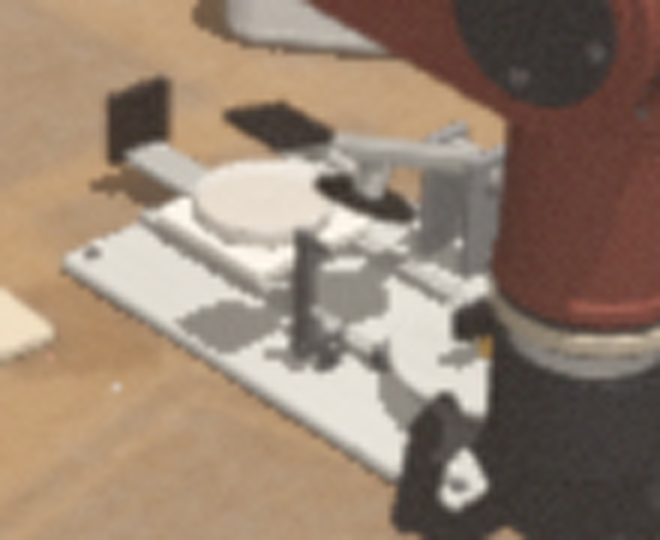

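View pics/wrist0.png

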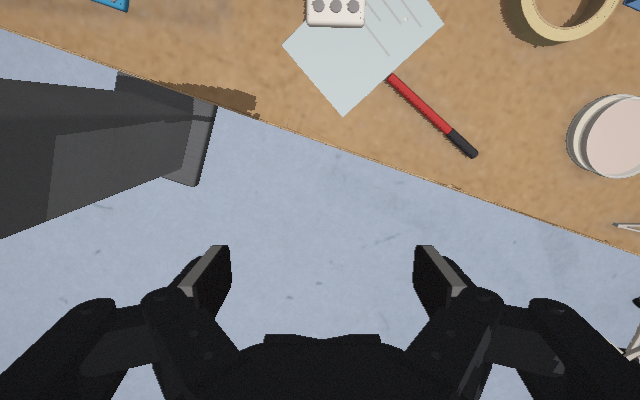

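The top crop (5.3×, offset 270,130) shows the plate corners at (138,85), (697,72), (715,417) and (140,428). The black lug is at (47,243), the raised pad at (430,330), the dial at (615,270) with its nose pointing up, and the dark tab with screw at (697,203). The only look-alike near the dial is the hook between the carriage and the dial. Next I'll fit the stand frame.

```bash
python3 - <<'E'
from h import *
p,d,K,T=load("top0")
f=lambda U,V,z:onz(K,T,(U+.5)/5.3-.5+270,(V+.5)/5.3-.5+130,z)
TL,TR,BR,BL=[f(*c,.012) for c in [(138,85),(697,72),(715,417),(140,428)]]
print(np.round([TL,TR,BR,BL],4), [np.linalg.norm(a-b) for a,b in [(TL,TR),(BL,BR),(TL,BL),(TR,BR)]])
src=np.array([[.115,.13],[.115,-.23],[-.11,-.23],[-.11,.13]]);dst=np.array([TL,TR,BR,BL])[:,:2]
ms,md=src.mean(0),dst.mean(0);A=src-ms;B=dst-md
th=np.arctan2((A[:,0]*B[:,1]-A[:,1]*B[:,0]).sum(),(A*B).sum());R=np.array([[np.cos(th),-np.sin(th)],[np.sin(th),np.cos(th)]])
o=md-R@ms;print("yaw",th,"o",o,"res",np.round(dst-(src@R.T+o),4).tolist())
S=lambda P:R.T@(P[:2]-o)
for n,U,V,z in [("lugtop",47,200,.075),("dish",252,247,.04),("pad",427,330,.17),("handlepivot",622,250,.087),("nose",621,180,.087),("back",621,303,.087),("tabscrew",705,198,.04)]:
    w=f(U,V,z);print(n,np.round(w,4),"stand",np.round(S(w),4))
np.savez("stand.npz",o=o,th=th)
W=cloud(d,K,T)
m=(W[...,2]>.078)&(W[...,2]<.1)
for (n,x0,x1) in [("handle",380,395)]:
    v,u=np.where(m[150:205,x0:x1]);print(n,len(v), [np.round([*S(W[a+150,b+x0]),W[a+150,b+x0,2]],3).tolist() for a,b in zip(v,u)])
E
```

```text
[[ 0.6929  0.0876  0.012 ]
 [ 0.7017 -0.2686  0.012 ]
 [ 0.4793 -0.273   0.012 ]
 [ 0.4718  0.0841  0.012 ]] [np.float64(0.35636565004304843), np.float64(0.35717682179555177), np.float64(0.22109218413002196), np.float64(0.22246282252659327)]
yaw 0.021414718978399302 o [ 0.582845   -0.04253669] res [[-0.0021, -0.0023], [-0.0011, 0.0014], [0.0015, 0.0018], [0.0017, -0.001]]
lugtop [0.6019 0.1387 0.075 ] stand [0.0229 0.1808]
dish [0.5808 0.0146 0.04  ] stand [-0.0008  0.0572]
pad [ 0.5037 -0.0842  0.17  ] stand [-0.08 -0.04]
handlepivot [ 0.5685 -0.2069  0.087 ] stand [-0.0179 -0.164 ]
nose [ 0.6116 -0.2074  0.087 ] stand [ 0.0252 -0.1654]
back [ 0.5362 -0.2055  0.087 ] stand [-0.0502 -0.1619]
tabscrew [ 0.6122 -0.266   0.04  ] stand [ 0.0245 -0.2241]
handle 90 [[0.025, -0.167, 0.081], [0.022, -0.167, 0.079], [0.022, -0.17, 0.08], [0.019, -0.17, 0.078], [0.015, -0.167, 0.081], [0.012, -0.163, 0.083], [0.012, -0.166, 0.084], [0.011, -0.169, 0.085], [0.011, -0.172, 0.083], [0.008, -0.163, 0.083], [0.008, -0.166, 0.086], [0.008, -0.169, 0.084], [0.008, -0.172, 0.085], [0.004, -0.162, 0.08
[... 1174 characters left out ...]
 0.082], [-0.031, -0.161, 0.086], [-0.032, -0.163, 0.089], [-0.032, -0.167, 0.087], [-0.031, -0.17, 0.085], [-0.034, -0.158, 0.084], [-0.034, -0.161, 0.083], [-0.036, -0.163, 0.092], [-0.034, -0.167, 0.083], [-0.035, -0.17, 0.085], [-0.037, -0.157, 0.084], [-0.037, -0.161, 0.082], [-0.039, -0.163, 0.091], [-0.037, -0.167, 0.084], [-0.04, -0.158, 0.081], [-0.041, -0.16, 0.085], [-0.041, -0.163, 0.088], [-0.042, -0.166, 0.089], [-0.041, -0.169, 0.087], [-0.044, -0.157, 0.086], [-0.044, -0.16, 0.084], [-0.044, -0.166, 0.086], [-0.044, -0.17, 0.085], [-0.047, -0.16, 0.083], [-0.047, -0.163, 0.084], [-0.046, -0.167, 0.079], [-0.047, -0.17, 0.081], [-0.049, -0.161, 0.078], [-0.049, -0.164, 0.079]]
```

The stand frame fits with residuals under 2.5 mm: yaw 0.021, origin (0.583,-0.043). In it the dish is at y≈0.057, so the carriage has about 97 mm left to travel, and the handle is at angle 0. I'll take a closer wrist view to refine this.

```bash
cat >> h.py <<'E'
try:
    _s=np.load("stand.npz");o=_s["o"];th=float(_s["th"]);R2=np.array([[np.cos(th),-np.sin(th)],[np.sin(th),np.cos(th)]])
    def w(x,y,z): return [*(R2@[x,y]+o),z]
    def st(P): return R2.T@(np.asarray(P)[:2]-o)
except Exception: pass
from math import pi
def rpy(a):  # a = tool yaw in stand frame; jaw along (-sin,cos), camera on the -(cos,sin) side
    return [0,pi/2,float((a+th+pi)%(2*pi)-pi)]
E
python3 - <<'E'
from plant import *
from h import *
for a in [pi,pi-.9,pi+.9,pi/2,-pi/2,0]:
  for xy in [(-.04,-.06),(-.02,-.165),(0,.2)]:
    q=inverse_kinematics(w(*xy,.28),rpy(a)); print(round(a,2),xy,None if q is None else np.round(q,2))
movep(w(-.04,-.06,.28),rpy(pi)); hold(.2)
c=get_calibration("wrist");p,d=get_image("wrist")
cv2.imwrite("pics/wrist1.png",p[:,:,::-1]); np.savez("wrist1.npz",p=p,d=d,K=c["intrinsics"],T=c["world_from_camera"])
s=observe();print(s["time_s"],s["eef_pos"],s["q"],np.array(c["world_from_camera"]))
E
```

```text
3.14 (-0.04, -0.06) [-0.33  0.02  1.65 -0.    1.47  1.22]
3.14 (-0.02, -0.165) [-0.48  0.14  1.53 -0.    1.47  1.07]
3.14 (0, 0.2) [0.13 0.13 1.54 0.   1.47 1.68]
2.24 (-0.04, -0.06) [-0.33  0.02  1.65  0.    1.47  2.12]
2.24 (-0.02, -0.165) [-0.48  0.14  1.53  0.    1.47  1.97]
2.24 (0, 0.2) [0.13 0.13 1.54 0.   1.47 2.58]
4.04 (-0.04, -0.06) [-0.33  0.02  1.65 -0.    1.47  0.32]
4.04 (-0.02, -0.165) [-0.48  0.14  1.53 -0.    1.47  0.17]
4.04 (0, 0.2) [ 0.13  0.13  1.54 -0.    1.47  0.78]
1.57 (-0.04, -0.06) None
1.57 (-0.02, -0.165) [-0.48  0.14  1.53  0.    1.47  2.64]
1.57 (0, 0.2) None
-1.57 (-0.04, -0.06) [-0.33  0.02  1.65 -0.    1.47 -0.35]
-1.57 (-0.02, -0.165) [-0.48  0.14  1.53 -0.    1.47 -0.5 ]
-1.57 (0, 0.2) [ 0.13  0.13  1.54 -0.    1.47  0.11]
0 (-0.04, -0.06) [-0.33  0.02  1.65  0.    1.47 -1.92]
0 (-0.02, -0.165) [-0.48  0.14  1.53  0.    1.47 -2.07]
0 (0, 0.2) [ 0.13  0.13  1.54 -0.    1.47 -1.46]
2.525 [ 0.54403471 -0.10392541  0.2798715 ] [-3.31133192e-01  2.18871382e-02  1.65264009e+00 -1.75792434e-05
  1.46727744e+00  1.21915098e+00] [[ 1.99793920e-02 -9.62921918e-01 -2.69039411e-01  6.11376894e-01]
 [-9.99800193e-01 -1.90725706e-02 -5.98426736e-03 -1.02799285e-01]
 [ 6.31109044e-04  2.69105217e-01 -9.63110577e-01  4.21904548e-01]
 [ 0.00000000e+00  0.00000000e+00  0.00000000e+00  1.00000000e+00]]
```

View pics/wrist1.png

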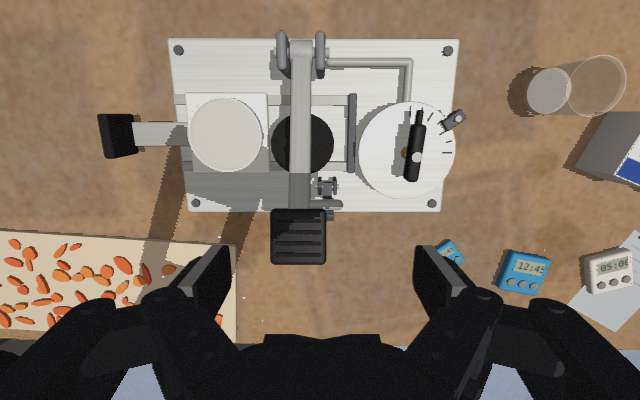

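The wrist view shows the plate corners at (169,39), (459,40), (438,211) and (188,211). The lug is at (116,135), the pad at (298,237), and the handle runs from (419,110) to (412,182). The tab is at (453,119) and the catch post at (328,188). The timers are at (524,273) and (449,251), the beaker at about (597,84). I'll enlarge the dial.

```bash
python3 - <<'E'
from h import *
p,d,K,T=load("wrist1")
cv2.imwrite("pics/w1dial.png",cv2.resize(p[90:210,340:480,::-1],None,fx=5,fy=5,interpolation=cv2.INTER_CUBIC))
cv2.imwrite("pics/w1lug.png",cv2.resize(p[90:180,80:200,::-1],None,fx=5,fy=5,interpolation=cv2.INTER_CUBIC))
E
```

```text
(no output)
```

View pics/w1dial.png

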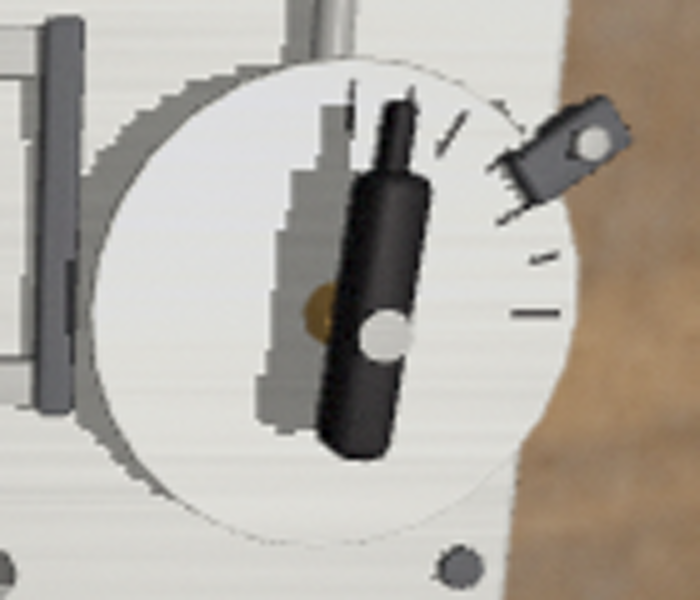

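View pics/w1lug.png

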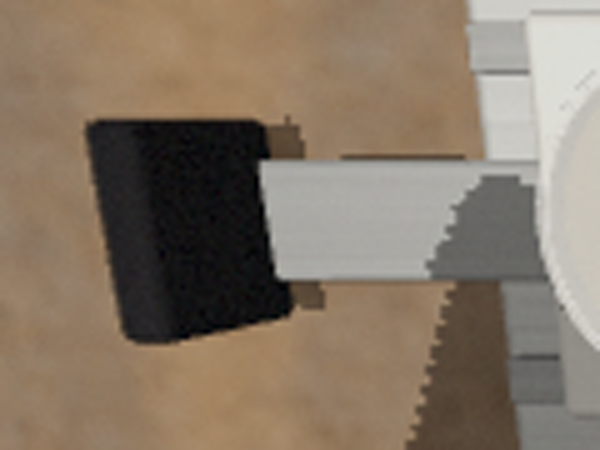

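```bash
python3 - <<'E'
from h import *
p,d,K,T=load("wrist1")
f=lambda U,V,z,ou=340,ov=90:onz(K,T,(U+.5)/5-.5+ou,(V+.5)/5-.5+ov,z)
g=lambda u,v,z:onz(K,T,u,v,z)
src=np.array([[.115,.13],[.115,-.23],[-.11,-.23],[-.11,.13]])
dst=np.array([g(u,v,.012) for u,v in [(169,39),(459,40),(438,211),(188,211)]])[:,:2]
A=src-src.mean(0);B=dst-dst.mean(0)
t=np.arctan2((A[:,0]*B[:,1]-A[:,1]*B[:,0]).sum(),(A*B).sum());R=np.array([[np.cos(t),-np.sin(t)],[np.sin(t),np.cos(t)]]);oo=dst.mean(0)-R@src.mean(0)
print("yaw",t,"o",oo,"res",np.round(dst-(src@R.T+oo),4).tolist(), "old",th,o)
S=lambda P:np.round(R.T@(np.asarray(P)[:2]-oo),4)
dz=.047
pts=[f(U,V,dz) for U,V in [(92,300),(579,300),(330,57),(325,545)]]
print("dial",[S(q) for q in pts], "dia",np.linalg.norm(pts[0]-pts[1]),np.linalg.norm(pts[2]-pts[3]))
print("zero",S(f(350,105,dz)),"90",S(f(535,313,dz)))
print("nose",S(f(401,103,.083)),"cap",S(f(385,335,.089)),"back",S(f(355,455,.087)))
print("tab in",S(f(525,178,dz+.008)),"screw",S(f(597,142,dz+.009)),"out",S(f(615,110,dz+.008)))
for n,U,V,z in [("lug tl",88,122,.075),("lug tr",128,122,.075),("bl",128,342,.075),("br",170,342,.075)]: print(n,S(f(U,V,z,80,90)))
print("pad",[S(g(u,v,.178)) for u,v in [(271,209),(326,209),(271,264),(326,264)]])
W=cloud(d,K,T)
for n,u,v in [("pad",298,235),("dial",390,170),("tab",458,118),("handle",415,145),("lug",105,135),("plate",200,200),("post",328,186)]:
  a=np.nanmedian(W[v-1:v+2,u-1:u+2].reshape(-1,3),0);print(n,S(a),round(a[2],3))
np.savez("stand.npz",o=oo,th=t)
print("timers",[(np.round(g(u,v,.018),3)) for u,v in [(500,250),(550,256),(545,294)]],)
E
```

```text
yaw 0.01505125562134972 o [ 0.58341621 -0.04292061] res [[-0.003, -0.0044], [-0.0024, 0.0025], [0.0035, 0.0046], [0.0019, -0.0026]] old 0.021414718978399302 [ 0.582845   -0.04253669]
dial [array([-0.0167, -0.1051]), array([-0.0161, -0.2241]), array([ 0.0402, -0.1588]), array([-0.0786, -0.1669])] dia 0.11899291459241579 0.1190794858072076
zero [ 0.0294 -0.1644] 90 [-0.0194 -0.2138]
nose [ 0.0296 -0.1653] cap [-0.0191 -0.1644] back [-0.0463 -0.1606]
tab in [ 0.0131 -0.2045] screw [ 0.0214 -0.2199] out [ 0.0285 -0.2236]
lug tl [0.024  0.1853]
lug tr [0.024  0.1766]
bl [-0.0243  0.1855]
br [-0.0243  0.176 ]
pad [array([-0.0513, -0.0184]), array([-0.0511, -0.0645]), array([-0.1023, -0.0164]), array([-0.102 , -0.0649])]
pad [-0.0764 -0.0403] 0.174
dial [-0.0416 -0.146 ] 0.047
tab [ 0.0214 -0.2181] 0.058
handle [-0.0069 -0.1619] 0.086
lug [0.0013 0.1816] 0.074
plate [-0.0922  0.1095] 0.011
post [-0.0658 -0.0693] 0.033
timers [array([ 0.425, -0.364,  0.018]), array([ 0.417, -0.439,  0.018]), array([ 0.354, -0.445,  0.018])]
```

Measurements agree: the dial measures 119 mm against 120, the lug 48 mm wide with its top at 0.074, the pad is at 0.174, and the dial axis at stand (-0.019,-0.1645). The tab angle is about 0.9. I'll push the carriage home now.

```bash
python3 - <<'E'
from plant import *
from h import *
r=rpy(-pi/2)
gripper_to(0.0,30)
movep(w(0,.225,.2),r)
print(move_l(w(0,.225,.05),feed=.2,max_force=15))
F0=observe()["ft_force"]
print(move_l(w(0,.125,.05),feed=.08,max_force=25),st(observe()["eef_pos"]),observe()["ft_force"]-F0)
print(move_l(w(0,.07,.05),feed=.03,max_force=15),st(observe()["eef_pos"]),observe()["ft_force"]-F0)
hold(.2);print(st(observe()["eef_pos"]),observe()["ft_force"]-F0)
c=get_calibration("wrist");p,d=get_image("wrist")
cv2.imwrite("pics/wrist2.png",p[:,:,::-1])
p,d=get_image("top");cv2.imwrite("pics/top2.png",cv2.resize(p[120:220,260:420,::-1],None,fx=5,fy=5,interpolation=cv2.INTER_CUBIC))
print(observe()["time_s"])
E
```

```text
False
False [-0.0006724   0.12492846] [ 1.17233281 -0.26664027 -0.51983116]
True [-0.00055268  0.10371135] [1.32119953 0.89001378 1.0270843 ]
[-0.00136715  0.10392465] [ 0.20077265 -1.66860331 -0.53830768]
7.9583
```

View pics/wrist2.png

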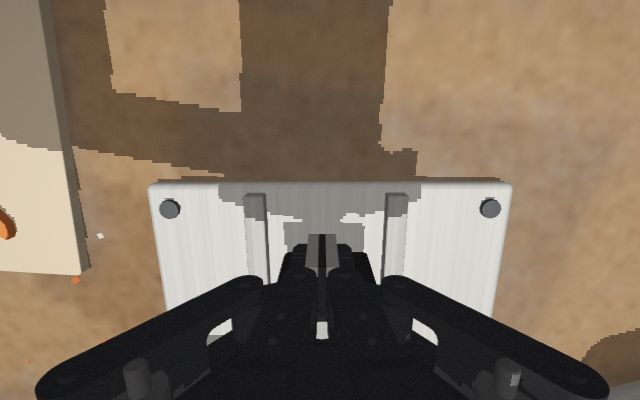

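View pics/top2.png

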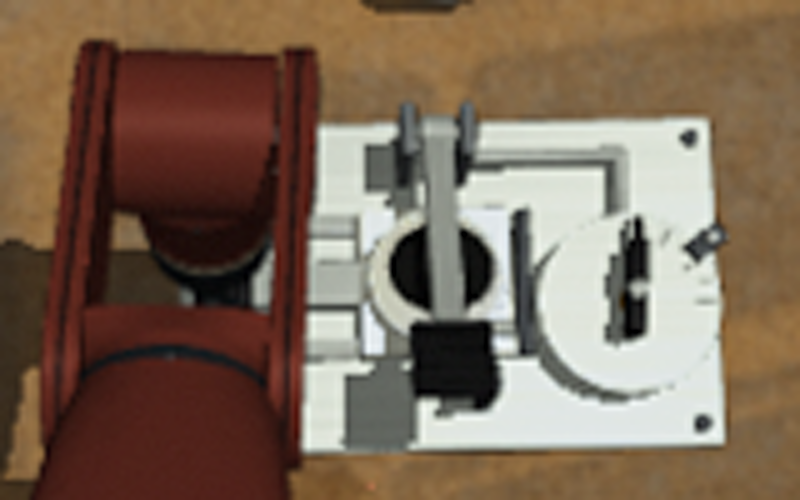

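The top view shows the carriage plate edge (510,280) next to the stop bar (517,280). I'll push again to confirm it is home.

```bash
python3 - <<'E'
from plant import *
from h import *
F0=observe()["ft_force"]
for k in range(2):
  print(move_l(w(0,.08,.05),feed=.02,max_force=[12,22][k]),st(observe()["eef_pos"]),observe()["ft_force"]-F0)
p,d=get_image("scene");cv2.imwrite("pics/scene3.png",cv2.resize(p[160:270,280:420,::-1],None,fx=5,fy=5,interpolation=cv2.INTER_CUBIC))
move_l(w(0,.14,.05),feed=.2); move_l(w(0,.16,.25),feed=.3)
print(observe()["time_s"])
movep(w(-.08,-.06,.26),rpy(pi))
c=get_calibration("wrist");p,d=get_image("wrist")
cv2.imwrite("pics/wrist3.png",p[:,:,::-1]); np.savez("wrist3.npz",p=p,d=d,K=c["intrinsics"],T=c["world_from_camera"])
print(observe()["time_s"])
E
```

```text
True [-0.00194468  0.10381035] [0.98241193 2.80538511 2.2753043 ]
True [-0.00237743  0.10398089] [1.78195311 1.42195954 0.97796275]
10.075
11.2
```

View pics/wrist3.png

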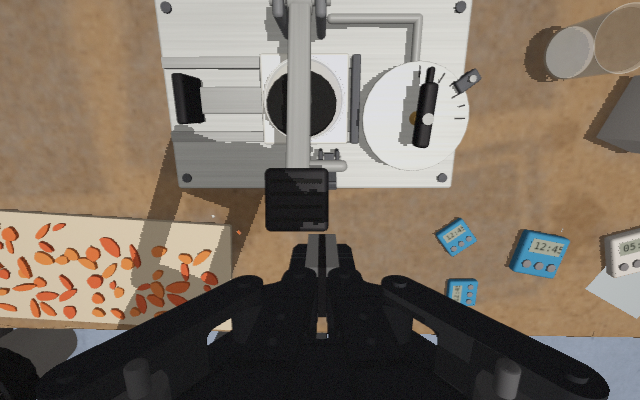

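The carriage plate's right edge (348,100) sits against the stop bar (353,100), and repeated pushes stopped at the same place, so it is home. The black pad is at (297,199) and the catch at (330,160). Now pressing the clamp.

```bash
python3 - <<'E'
from plant import *
from h import *
h=.0865
def P(q,dz=0):
    b=.4189-q; return w(h-.185*np.cos(b)+.015*np.sin(b),-.0403,.085+.185*np.sin(b)+.015*np.cos(b)+dz)
F0=observe()["ft_force"]
def log(r): s=observe();print(r,np.round([*st(s["eef_pos"]),s["eef_pos"][2]],4),np.round(s["ft_force"]-F0,1),round(s["time_s"],2))
move_l(P(0,.02),feed=.2)
log(move_l(P(.2),feed=.1,max_force=40))
log(move_l(P(.40),feed=.1,max_force=40))
log(move_l(P(.50),feed=.03,max_force=30))
hold(.2);log(0)
c=get_calibration("wrist");p,d=get_image("wrist");cv2.imwrite("pics/wrist4.png",p[:,:,::-1])
p,d=get_image("scene");cv2.imwrite("pics/scene4.png",cv2.resize(p[160:270,280:420,::-1],None,fx=5,fy=5,interpolation=cv2.INTER_CUBIC))
E
```

```text
False [-0.0916 -0.0412  0.1405] [-5.3 -1.3  9.1] 12.4
True [-0.0946 -0.0418  0.1159] [-2.  -0.1 11. ] 12.74
False [-0.0971 -0.0419  0.09  ] [-11.8   0.6  32.9] 13.88
0 [-0.0971 -0.0418  0.09  ] [-12.    0.8  33.1] 14.07
```

View pics/wrist4.png

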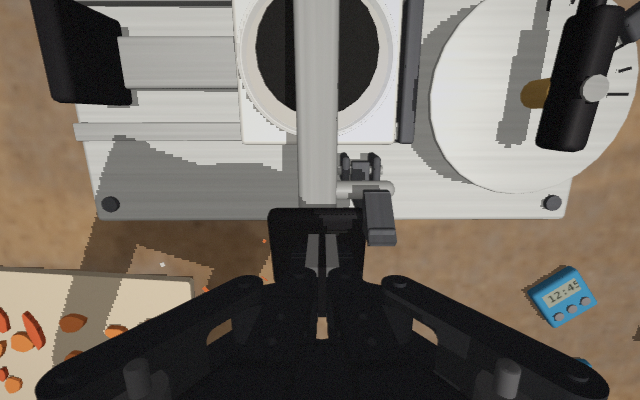

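View pics/scene4.png

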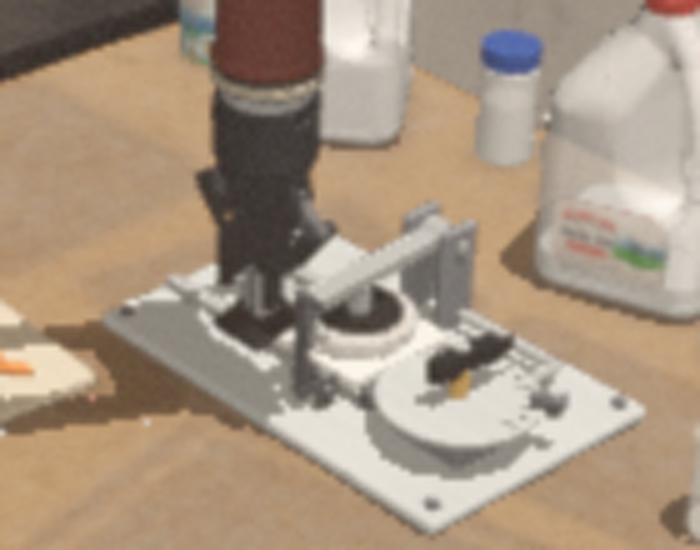

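The hook (380,205) seems to be over the arm's pin, and the force rose to 33 N at the bottom stop. I'll release it and look.

```bash
python3 - <<'E'
from plant import *
from h import *
move_l(w(-.097,-.04,.20),feed=.15)
gripper_to(.05,40)
move_l(w(-.08,-.165,.20),feed=.3); hold(.2)
c=get_calibration("wrist");p,d=get_image("wrist");cv2.imwrite("pics/wrist5.png",p[:,:,::-1])
np.savez("wrist5.npz",p=p,d=d,K=c["intrinsics"],T=c["world_from_camera"])
cv2.imwrite("pics/w5dial.png",cv2.resize(p[0:200,200:460,::-1],None,fx=3,fy=3,interpolation=cv2.INTER_CUBIC))
print(observe()["time_s"],observe()["eef_pos"])
W=cloud(d,c["intrinsics"],c["world_from_camera"])
for n,u,v in [("pad",170,205)]: print(W[v,u])
E
```

```text
16.4417 [ 0.50594446 -0.2079876   0.20008634]
[ 0.49847785 -0.08471994  0.10356098]
```

View pics/wrist5.png

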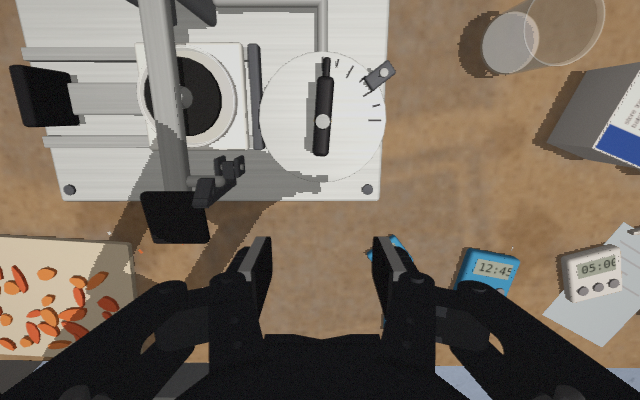

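View pics/w5dial.png

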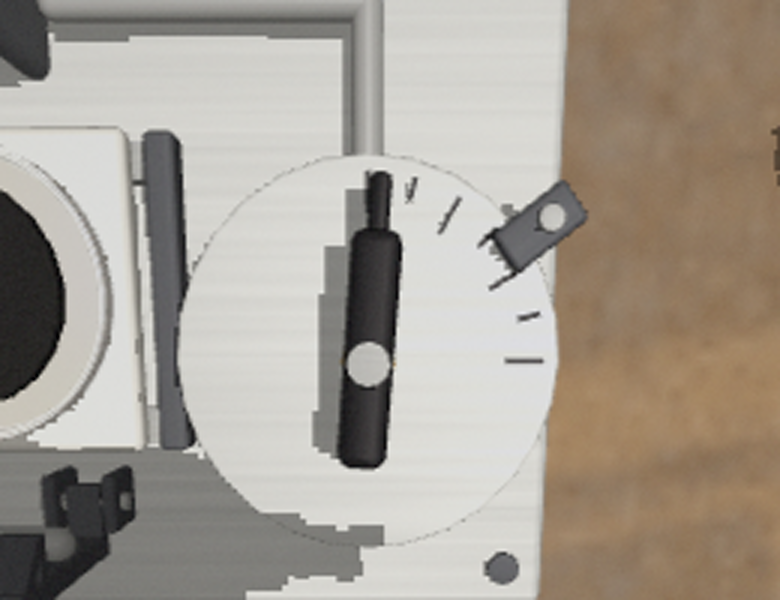

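The clamp holds itself: the pad top is at z=0.104 with the hook over the pin at (205,190). Only one tab is on the dial, dark steel with a screw, at crop (540,225). I'll measure the tab and handle angles.

```bash
python3 - <<'E'
from h import *
p,d,K,T=load("wrist5")
f=lambda U,V,z:onz(K,T,(U+.5)/3-.5+200,(V+.5)/3-.5,z)
S=lambda U,V,z:st(f(U,V,z))
ed=np.array([S(U,V,.047) for U,V in [(177,350),(558,350),(370,153),(365,546)]]);print(np.round(ed,4))
C=np.array([(ed[2,0]+ed[3,0])/2,(ed[0,1]+ed[1,1])/2])
cap=S(368,364,.089);print("C",C,"cap",cap)
ang=lambda P:(np.arctan2(-(P-C)[1],(P-C)[0]),np.hypot(*(P-C)))
# dial-mask ellipse fit check
for n,U,V,z in [("zero?",411,190,.047),("90",525,360,.047),("30",451,215,.047),("75",528,317,.047),("nose",379,173,.083),("screw",552,217,.057),("tab",540,226,.055)]: print(n,np.round(S(U,V,z),4),np.round(ang(S(U,V,z)),3))
z=.055
c=[S(U,V,z) for U,V in [(493,234),(565,182),(586,214),(516,272)]]
print("tab corners",np.round(c,4),[round(np.linalg.norm(c[i]-c[(i+1)%4]),4) for i in range(4)])
m=(np.mean(c,0));print("tab mid",m,ang(m)); a=(c[1]+c[2]-c[0]-c[3]);print("axis ang",np.arctan2(-a[1],a[0]))
h=S(379,173,.083)-S(362,466,.087);print("handle",np.arctan2(-h[1],h[0]),np.hypot(*h))
E
```

```text
[[-0.0162 -0.1054]
 [-0.016  -0.224 ]
 [ 0.0401 -0.1653]
 [-0.0785 -0.164 ]]
C [-0.01923557 -0.16471427] cap [-0.01927952 -0.16469188]
zero? [ 0.03   -0.1776] [0.255 0.051]
90 [-0.0191 -0.2139] [1.567 0.049]
30 [ 0.0231 -0.1897] [0.533 0.049]
75 [-0.0062 -0.2142] [1.313 0.051]
nose [ 0.0288 -0.1675] [0.058 0.048]
screw [ 0.0214 -0.2181] [0.921 0.067]
tab [ 0.0191 -0.2151] [0.92  0.063]
tab corners [[ 0.0169 -0.2014]
 [ 0.031  -0.2217]
 [ 0.0224 -0.2284]
 [ 0.0064 -0.2087]] [np.float64(0.0247), np.float64(0.0109), np.float64(0.0254), np.float64(0.0128)]
tab mid [ 0.01920011 -0.21504586] (np.float64(0.9186167862309741), np.float64(0.06332905983727509))
axis ang 0.9250112648879081
handle 0.05806668651804195 0.07583726036557799
```

The axis agrees with the handle cap to 0.1 mm, and the dial ticks read 0.255, 0.533, 1.313 and 1.567, which fits 15° steps. The handle is at 0.058 and the tab at 0.92. I'll grip and turn.

```bash
python3 - <<'E'
from plant import *
from h import *
C=(-.0193,-.1647);a0=pi-.058;a1=pi-.92
F0=observe()["ft_force"]
movep(w(*C,.15),rpy(a0))
print(move_l(w(*C,.058),feed=.12,max_force=15))
gripper_to(0.0,40);s=observe();print(s["opening"],s["ft_force"]-F0,s["eef_pos"],w(*C,.058))
for k in (1/3,2/3,1): movep(w(*C,.058),rpy(a0+k*(a1-a0)))
hold(.2);s=observe();print(s["opening"],s["ft_force"]-F0,s["torque"],s["time_s"])
gripper_to(.05);move_l(w(*C,.15),feed=.15)
movep(w(-.08,-.165,.20),rpy(pi));hold(.2)
c=get_calibration("wrist");p,d=get_image("wrist")
np.savez("wrist6.npz",p=p,d=d,K=c["intrinsics"],T=c["world_from_camera"])
cv2.imwrite("pics/w6dial.png",cv2.resize(p[0:200,200:460,::-1],None,fx=3,fy=3,interpolation=cv2.INTER_CUBIC))
print(observe()["time_s"])
E
```

```text
False
0.014224003316828153 [-1.69451871  2.80445618  4.61378421] [ 0.5672103  -0.20767113  0.05903881] [np.float64(0.5665972490671946), np.float64(-0.2078924346646096), 0.058]
0.01375487159897606 [-0.76770586  2.42722334  5.27886262] [ 0.53653864  0.15697035 -0.09784009] 19.5083
21.8917
```

View pics/w6dial.png

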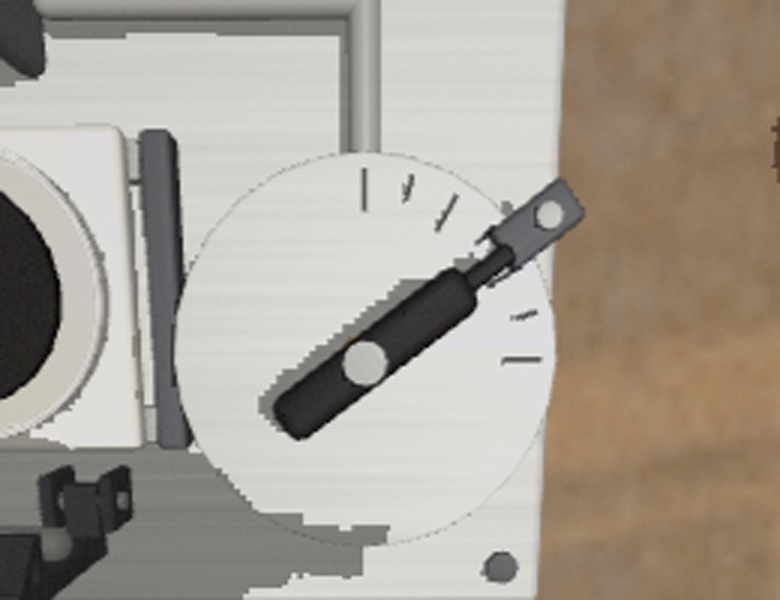

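The nose (510,257) now points into the tab (545,225). Next I'll check the angle numerically and the bystanders.

```bash
python3 - <<'E'
from plant import *
from h import *
p,d,K,T=load("wrist6")
S=lambda U,V,z:st(onz(K,T,(U+.5)/3-.5+200,(V+.5)/3-.5,z))
A=lambda v:np.arctan2(-v[1],v[0])
cap=S(365,363,.089);nose=S(511,256,.083);back=S(286,420,.087);print(cap,nose,A(nose-cap),np.hypot(*(nose-cap)))
m=(p[...,:3].max(-1)<60).astype(np.uint8);m[:85]=0;m[150:]=0;m[:,:285]=0;m[:,372:]=0
n,l,s,c=cv2.connectedComponentsWithStats(m);i=1+np.argmax(s[1:,4]);print(s[i],c[i])
v,u=np.where(l==i);v0=m.shape
P=np.array([st(onz(K,T,a,b,.086)) for a,b in zip(u,v)])
rc=cv2.minAreaRect((P*1e4).astype(np.float32));b=cv2.boxPoints(rc)/1e4;e=[b[1]-b[0],b[2]-b[1]];e=max(e,key=lambda x:np.hypot(*x));print("rect",rc,A(e),A(-e))
x=cv2.fitLine((P*1e3).astype(np.float32),cv2.DIST_L2,0,.01,.01).ravel();print("line",A(x[:2]),A(-x[:2]))
tc=[S(U,V,.055) for U,V in [(562,178),(584,213)]];mid=np.mean(tc,0);print("tab outer",A(mid-cap),"screw",A(S(549,214,.057)-cap))
q,dd=get_image("top");cv2.imwrite("pics/top6.png",q[120:290,170:520,::-1].repeat(2,0).repeat(2,1))
E
```

```text
[-0.01928892 -0.16482441] [ 0.00807426 -0.20360727] 0.956356367326622 0.04746424724883671
[ 291   85   81   62 1186] [328.38532884 114.78836425]
rect ((-134.25347900390625, -1724.295166015625), (132.72381591796875, 759.6349487304688), 36.46497344970703) 0.9343625 -2.2072303
line 0.9386117 -2.202981
tab outer 0.9180678660129152 screw 0.9155651809285066
```

View pics/top6.png

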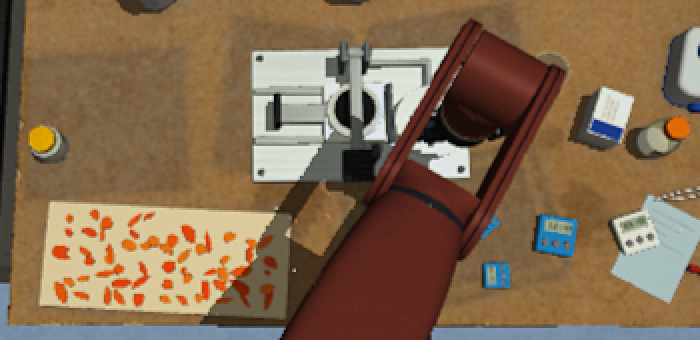

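The mask puts the handle at 0.935–0.94 against the tab at 0.918. I'll take one closer look, with the camera straight above the axis, to settle that degree.

```bash
python3 - <<'E'
from plant import *
from h import *
move_l(w(-.086,-.165,.125),feed=.2);hold(.2)
c=get_calibration("wrist");p,d=get_image("wrist");K=c["intrinsics"];T=c["world_from_camera"]
np.savez("wrist7.npz",p=p,d=d,K=K,T=T)
# rectify plane z=.055 in the stand frame about axis: 5 px/mm, up=+x, right=-y
cv2.imwrite("pics/w7.png",cv2.resize(p[0:200,210:440,::-1],None,fx=3,fy=3,interpolation=cv2.INTER_CUBIC))
print(observe()["time_s"],observe()["eef_pos"])
E
```

```text
22.7167 [ 0.50100312 -0.20979834  0.12672787]
```

View pics/w7.png

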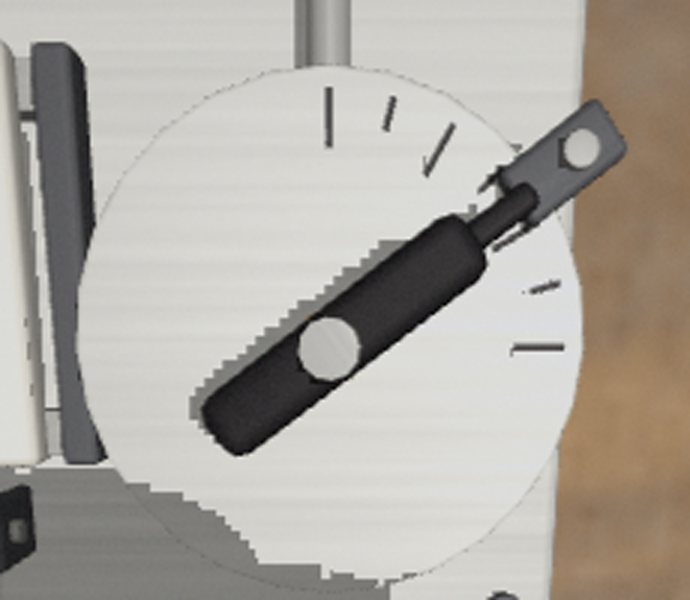

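```bash
python3 - <<'E'
from h import *
p,d,K,T=load("wrist7")
S=lambda U,V,z:st(onz(K,T,(U+.5)/3-.5+210,(V+.5)/3-.5,z))
A=lambda v:round(float(np.arctan2(-v[1],v[0])),3)
cap=S(330,349,.089);print("cap",cap)
for n,U,V,z in [("t0",329,117,.047),("t30",440,150,.047),("t90",538,347,.047),("nose",530,191,.080),("nosebase",478,240,.080),("back",224,430,.087),("screw",582,148,.058)]:
    P=S(U,V,z);print(n,A(P-cap),round(np.hypot(*(P-cap)),4))
# body long edges
for a,b in [((203,406),(448,216)),((245,455),(486,265))]: print("edge",A(S(*b,.087)-S(*a,.087)))
c=[S(U,V,.055) for U,V in [(597,99),(626,146)]];print("outer end",A(np.mean(c,0)-cap), "tab edges",A(c[0]-S(499,170,.055)),A(c[1]-S(535,225,.055)))
g=p.max(-1)
m=((g<55)).astype(np.uint8);m[:58]=0;m[155:]=0;m[:,:275]=0;m[:,372:]=0
cv2.imwrite("pics/w7m.png",m[0:200,210:440]*255)
n,l,s,cc=cv2.connectedComponentsWithStats(m);i=1+np.argmax(s[1:,4]);v,u=np.where(l==i);print(s[i])
P=np.array([st(onz(K,T,a,b,.087)) for a,b in zip(u,v)])
x=cv2.fitLine((P*1e3).astype(np.float32),cv2.DIST_HUBER,0,.01,.01).ravel();print("line",A(x[:2]),x)
E
```

```text
cap [-0.01929782 -0.16492089]
t0 -0.006 0.049
t30 0.522 0.0488
t90 1.569 0.0486
nose 0.921 0.0481
nosebase 0.954 0.0351
back -2.206 0.0259
screw 0.917 0.0669
edge 0.934
edge 0.916
outer end 0.913 tab edges 0.968 0.866
[ 277   71   95   81 1952]
line 0.917 [   0.60794556   -0.79397875  -17.362534   -166.26134   ]
```

The closer view puts the handle at 0.917–0.925 and the tab at 0.913–0.917, so they agree to within 1°. I'll back away, make the final check and hand in.

```bash
python3 - <<'E'
from plant import *
from h import *
move_l(w(-.09,-.13,.27),feed=.25);hold(.3)
c=get_calibration("wrist");p,d=get_image("wrist");cv2.imwrite("pics/wrist8.png",p[:,:,::-1])
K=c["intrinsics"];T=c["world_from_camera"];W=cloud(d,K,T)
u,v=proj(K,T,w(-.1,-.04,.1)).round().astype(int);print("pad z",np.nanmedian(W[v-3:v+4,u-3:u+4,2]))
print(observe()["time_s"],observe()["ft_force"])
E
```

```text
pad z 0.10013151963713146
23.8167 [-0.26064333  0.21633627 -0.75248856]
```

View pics/wrist8.png

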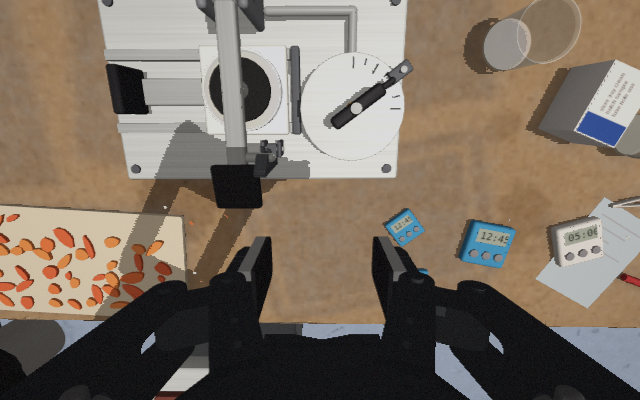

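The final view shows the carriage against its stop (290,90), the pad down at (237,186) with the hook engaged, and the nose in line with the tab (400,72). The beaker and timers stand where they were.

```bash
python3 -c "
from plant import *
job_done()"
```

```text
the job is handed in; nothing more can be done
```

The dish carriage is home, the clamp is latched and the stopcock nose points at the setting tab. I handed the job in at about 24 s on the robot's clock, with the gripper clear of everything.

- **Carriage:** I pushed it by the lug until it met its stop. Two more pushes, at 12 N and 22 N, stopped at the same place, and the last picture shows it against the stop bar.
- **Clamp:** I pressed it to its bottom stop at about 33 N and let go. The pad stayed at 0.100 m with the hook over the pin, so the catch holds it.
- **Stopcock:** I gripped the handle, turned it from about 0.06 rad to about 0.92 rad, and let go. The tab measured 0.913–0.917 rad and the handle 0.917–0.925 rad.
- **Bystanders:** the pot, the largest blue timer and the beaker were not touched. The last pictures show them standing as before, though I compared them by eye rather than re-measuring.

**Disagreements:**
- An earlier, more oblique view read the handle at 0.935–0.956 rad. The closer view from straight above removed most of that, though single edges in it still spread about 0.02 rad.
- The plate-corner fit left residuals of up to about 5 mm. The dial centre and ticks agreed much better, so I used those for the turn.

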